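Change the ball sorter over to its other chute and feed the waiting lot

ROBOT

A 7-joint arm with a two-finger parallel gripper is mounted at the origin on a cart in front of the work surface, level with it; the furniture and walls round the work are solid. World frame = base frame: x ahead of the robot, y to its left, z up, the work surface at z = 0. Lengths are in mm, angles in rad, forces in N, time in s.
With the tool pointing down it reaches from about 400 to 900 mm from the base axis. Payload 5.5 kg.
Tool frame: the origin (TCP) lies at the very end of the fingers, on their centre line; the grasp point (between the pads) lies 19 mm behind it (env.grip_depth is the distance from the TCP to the grasp point, in mm); z points along the fingers, y is the line along which they close (so a half turn about z gives the same grasp; the last joint's range is limited). The gripper opens to 85 mm and grips with 20 to 120 N. Pads are 22 mm wide; open, the fingers measure 114 mm over their backs; the gripper's body (76 mm by 85 mm) begins 54 mm behind the grasp point. The pads swing forward as they close: fully open they stand 13 mm farther back than shut.
Start: joints at [1.505, 0.501, -0.427, 1.55, 0.221, 1.138, -0.21], TCP at [209.923, -615.168, 231.31] pointing down, gripper open.
Joint ranges: [-2.88, 2.88], [-0.31, 2.03], [-1.54, 1.56], [0.2, 2.42], [-1.41, 4.55], [0.19, 2.02], [-2.57, 2.57]. Speed limits (rad/s): [2.57, 2.57, 3.14, 3.14, 3.14, 3.14, 3.14].

INTERFACE

Orientations are given as a unit quaternion [w, x, y, z].
In Python, from station import env, vision, job gives the robot as it stands.
- The arm moves only by the tool servo_tool, never from a script. Its argument "plan" is text: rows parted by semicolons, each of 4 numbers parted by spaces: the shift along the tool's x, y, z normalised to -1 to 1, where 1 is 0.1 m, then the turn about the tool's z normalised to -1 to 1, where 1 is 180 degrees. A call has 1 to 5 rows; each row is the pose to reach, as a shift and turn from the pose commanded when the call began, along the tool's axes at that moment, turning the shorter way round; what a row does not reach only later rows make up. A row lasts 1/12 s, in which the tool goes at most 41.7 mm and 7.16 degrees, less where a joint would pass 70% of its speed; a pose out of reach is approached as far as the arm can. A call with a number of a shift or a turn outside -1 to 1 is refused whole. A call with a gripper value outside its range is refused whole. "claw" is the closure, from 0 (fully open) to 1 (shut), set as the call begins (left out, the last holds). The fingers move at their own pace and stop on an object; the grip force is fixed at half the most. Time passes only in rows, so rows that repeat a pose let the fingers close. It gives the time, the measured TCP pose, the force, the opening and the grip force at its end, in the units of the state.
- env.get_obs(): the state, without advancing time (a new reading comes with each control period).
- vision.grab_frame(name): name is "scene" or "top"; returns a dict with "color" (384x512x3 uint8, red, green, blue), "depth" (384x512 float32, mm along the optical axis (not along the pixel's ray), 0 where there is no reading), "vfov" (degrees; the focal length in pixels is half the picture's height over the tangent of half this angle, whatever the lens; pixels are square), "cx", "cy" (the principal point, pixels), "R" (3x3) and "t" (3): a world point X has camera coordinates R X + t. Camera axes: x right, y down, z forward; pixel columns grow to the right and rows downward; lengths in mm; the calibration is good to about 2 mm. A picture is of the moment at which its call begins.
- job.close_job(): hands the job in; it is judged then, once.
The state is a dict: "time": time; "joint_positions": joint angles; "qd": joint speeds; "joint_torque": joint torques, N m; "ee_pos": TCP position; "ee_rot": TCP orientation; "contact_force": force on the tool from outside, world axes, zero at the start; "torque": the same for the moment, N m; "finger_gap": opening from 0.0 (shut) to 1.0 (fully open); "finger_force": force on a finger pad.
Only numpy, scipy, OpenCV 4.12 (cv2) and the standard library are available. Lean on these libraries where they do the work, as an engineer would, in place of code of your own. Each camera call takes 0.05 s, during which the arm holds its last target. There are 200 camera calls.

TASK

The ball sorter is still set for the last lot: rock its red seesaw gate over with a fingertip so that it feeds the other chute. Then push the brass shutter fully open so that the four waiting steel balls roll into the bin under that chute, and once all four lie in the bin push the shutter fully shut again, ready for the next lot. Only press and push, without ramming anything; lift nothing, keep off the balls, and leave the bins and the things standing around where they are.

Things in the scene. Friction and masses are not known exactly. Their poses are not given: they have to be found in the camera images.
- sorter: Ball sorter fixed to the bench: dark base plate (x -44 to +151, y +-36 mm), red seesaw gate at the robot's side, aluminium feed track coming down to it from the back, a short chute under each end of the gate with a bin below. Origin: underside, straight below the gate's pivot; x away from the robot along the track, y left, z up. Front pivot post: x -36 to -25, y +-11, top z 115 mm.
- gate (a joint): Seesaw gate, a red trough 136 mm long across the sorter's front, pivot along sorter x, 105 mm up. Rad: +0.26 = left end up, right end low (feeds right chute); -0.26 = left end low (feeds left chute). Top-heavy, about 0.3 kg, no spring or friction: it always lies on one stop; pressed past level it tumbles to the other and stays. Under 1 N tips it. Clear guard 52 mm wide on its middle, 47 mm above pivot.
- pad_left (a point): Middle of the top of the black ribbed finger pad (22 x 22 mm) at the gate's left end, outside its front wall: 54 mm left of the pivot, 34.5 mm to the robot's side, 25.5 mm above the pivot when level; goes about 28 mm up or down with the gate. Nothing stands above it.
- pad_right (a point): The same at the gate's right end, 54 mm to the right of the pivot.
- shutter (a joint): Brass shutter plate across the feed track, 36 mm behind the pivot. In m: 0 = fully shut (balls held behind it), 0.024 = pushed fully right (sorter -y) to its stop, window in line with the track, balls roll out. No spring, stays where left, about 1.2 N moves it. A bent-up tab 22 mm wide (along x), 3 mm thick, 36 mm high at each end: push the left one rightward to open, the right one leftward to shut.
- tab_left (a point): Middle of the top edge of the outer (left, sorter +y) face of the shutter's left tab, 173 mm above the bench; 49 mm left of the track's centre line when shut, 25 mm when open. The face reaches 36 mm down from here.
- tab_right (a point): Middle of the top edge of the outer (right, sorter -y) face of the shutter's right tab, 173 mm above the bench; 25 mm right of the centre line when shut, 49 mm when open.
- mouth (a point): Lower end of the feed track: middle of its floor, 10 mm behind the pivot, 130 mm above the bench. The track runs 130 mm back from here along sorter x, rising 6 degrees; 25 mm wide over its walls, which stand 15 mm above the floor. Two small funnel lips at the back reach 22 mm either side, 165 mm up. Released balls need about 2 s to the bin.
- ball1_center (a point): Centre of loose bright steel ball 1 of 4 (16 mm, 17 g), waiting first against the shutter on the feed track.
- ball2_center (a point): Centre of loose bright steel ball 2 of 4 (16 mm, 17 g), number 2 in the row on the feed track.
- ball3_center (a point): Centre of loose bright steel ball 3 of 4 (16 mm, 17 g), number 3 in the row on the feed track.
- ball4_center (a point): Centre of loose bright steel ball 4 of 4 (16 mm, 17 g), number 4 in the row on the feed track.
- bin_blue: Loose open blue plastic bin 161 x 104 x 73 mm (walls 2 mm, low front wall 39 mm facing the robot), under the end of one of the two chutes, left or right; origin: centre of its underside, its x along its length. It is 96 mm to the side of the sorter's centre line.
- bin_yellow: Loose open yellow plastic bin 131 x 99 x 63 mm (low front wall 34 mm facing the robot), under the other chute; origin as for the blue bin.
- loupe: Bystander: black loupe, 39 mm across, 32 mm high; origin: centre of its underside.
- screw_cup: Bystander: white cup with screws, 52 mm across, 35 mm high, right of the curing station; origin: centre of its underside.
- glue_bottle: Bystander: small dark bottle with orange nozzle, 31 mm across, 82 mm high; origin: centre of its underside.
- marker: Bystander: white and red marker, 14 x 122 mm, lying right of the sorter; origin: middle of its underside.
Not all that is in view belongs to the job. There is more than one size of the bin_yellow; the one meant has the size given above.

How it is judged (in metres and radians):
On the way, in this order (a step that is already met when the one before it is completed fails the run):
1. the gate has been rocked over and lies on its other stop, with the shutter still shut (distance of pad_left from where it was at the start of the episode above 0.0165 m and (value of joint gate below -0.23 rad or value of joint gate above 0.23 rad) and value of joint shutter below 0.006 m), for 0.2 s.
2. the shutter has been pushed fully open (distance of pad_left from where it was at the start of the episode above 0.0165 m and (value of joint gate below -0.23 rad or value of joint gate above 0.23 rad) and value of joint shutter above 0.021 m), for 0.1 s.
3. all four balls lie in the bin under the chute that the gate now feeds, before the shutter is shut again (((value of joint gate below -0.23 rad and y of each of ball1_center, ball2_center, ball3_center, ball4_center in the frame of sorter above 0.04 m) or (value of joint gate above 0.23 rad and y of each of ball1_center, ball2_center, ball3_center, ball4_center in the frame of sorter below -0.04 m)) and ((x of ball1_center in the frame of bin_blue between -0.078 and 0.078 m and y of ball1_center in the frame of bin_blue between -0.048 and 0.048 m and z of ball1_center in the frame of bin_blue below 0.032 m) or (x of ball1_center in the frame of bin_yellow between -0.063 and 0.063 m and y of ball1_center in the frame of bin_yellow between -0.045 and 0.045 m and z of ball1_center in the frame of bin_yellow below 0.032 m)) and ((x of ball2_center in the frame of bin_blue between -0.078 and 0.078 m and y of ball2_center in the frame of bin_blue between -0.048 and 0.048 m and z of ball2_center in the frame of bin_blue below 0.032 m) or (x of ball2_center in the frame of bin_yellow between -0.063 and 0.063 m and y of ball2_center in the frame of bin_yellow between -0.045 and 0.045 m and z of ball2_center in the frame of bin_yellow below 0.032 m)) and ((x of ball3_center in the frame of bin_blue between -0.078 and 0.078 m and y of ball3_center in the frame of bin_blue between -0.048 and 0.048 m and z of ball3_center in the frame of bin_blue below 0.032 m) or (x of ball3_center in the frame of bin_yellow between -0.063 and 0.063 m and y of ball3_center in the frame of bin_yellow between -0.045 and 0.045 m and z of ball3_center in the frame of bin_yellow below 0.032 m)) and ((x of ball4_center in the frame of bin_blue between -0.078 and 0.078 m and y of ball4_center in the frame of bin_blue between -0.048 and 0.048 m and z of ball4_center in the frame of bin_blue below 0.032 m) or (x of ball4_center in the frame of bin_yellow between -0.063 and 0.063 m and y of ball4_center in the frame of bin_yellow between -0.045 and 0.045 m and z of ball4_center in the frame of bin_yellow below 0.032 m)) and value of joint shutter above 0.006 m), for 0.2 s.
At the end, for the whole second after the job is handed in: The gate lies on the stop opposite to where it started (within 0.03 rad of the stop), all four balls lie at rest inside the bin under the chute it now feeds, and the shutter is shut again to within 3 mm (distance of pad_left from where it was at the start of the episode above 0.0165 m and (value of joint gate below -0.23 rad or value of joint gate above 0.23 rad) and ((value of joint gate below -0.23 rad and y of each of ball1_center, ball2_center, ball3_center, ball4_center in the frame of sorter above 0.04 m) or (value of joint gate above 0.23 rad and y of each of ball1_center, ball2_center, ball3_center, ball4_center in the frame of sorter below -0.04 m)) and ((x of ball1_center in the frame of bin_blue between -0.078 and 0.078 m and y of ball1_center in the frame of bin_blue between -0.048 and 0.048 m and z of ball1_center in the frame of bin_blue below 0.032 m) or (x of ball1_center in the frame of bin_yellow between -0.063 and 0.063 m and y of ball1_center in the frame of bin_yellow between -0.045 and 0.045 m and z of ball1_center in the frame of bin_yellow below 0.032 m)) and ((x of ball2_center in the frame of bin_blue between -0.078 and 0.078 m and y of ball2_center in the frame of bin_blue between -0.048 and 0.048 m and z of ball2_center in the frame of bin_blue below 0.032 m) or (x of ball2_center in the frame of bin_yellow between -0.063 and 0.063 m and y of ball2_center in the frame of bin_yellow between -0.045 and 0.045 m and z of ball2_center in the frame of bin_yellow below 0.032 m)) and ((x of ball3_center in the frame of bin_blue between -0.078 and 0.078 m and y of ball3_center in the frame of bin_blue between -0.048 and 0.048 m and z of ball3_center in the frame of bin_blue below 0.032 m) or (x of ball3_center in the frame of bin_yellow between -0.063 and 0.063 m and y of ball3_center in the frame of bin_yellow between -0.045 and 0.045 m and z of ball3_center in the frame of bin_yellow below 0.032 m)) and ((x of ball4_center in the frame of bin_blue between -0.078 and 0.078 m and y of ball4_center in the frame of bin_blue between -0.048 and 0.048 m and z of ball4_center in the frame of bin_blue below 0.032 m) or (x of ball4_center in the frame of bin_yellow between -0.063 and 0.063 m and y of ball4_center in the frame of bin_yellow between -0.045 and 0.045 m and z of ball4_center in the frame of bin_yellow below 0.032 m)) and value of joint shutter below 0.003 m and linear speed of each of ball1, ball2, ball3, ball4 below 0.03 m/s and velocity of joint gate between -0.1 and 0.1 rad/s); the robot touches nothing.
It fails at once if a ball is touched by the fingers or the arm (contact force between any of the fingers, the arm and ball1 above 0.3 N or contact force between any of the fingers, the arm and ball2 above 0.3 N or contact force between any of the fingers, the arm and ball3 above 0.3 N or contact force between any of the fingers, the arm and ball4 above 0.3 N).
It fails at once if a ball is lifted off the sorter (z of any of ball1_center, ball2_center, ball3_center, ball4_center in the frame of sorter above 0.175 m).
It fails at once if a bin is lifted or pushed more than 20 mm (distance of any of bin_blue, bin_yellow from where it was at the start of the episode above 0.02 m).
It fails at once if the loupe, cup, glue bottle or marker is moved more than 15 mm (distance of any of loupe, screw_cup, glue_bottle, marker from where it was at the start of the episode above 0.015 m).
It fails at once if the gate or the shutter is pushed harder than 40 N (contact force between the fingers and gate above 40 N or contact force between the fingers and shutter above 40 N).
It also fails if it takes over 51 s, if anything falls off the work surface, if the arm or the gripper's body presses on something with over 40 N, if the wrist force passes 120 N, or if a joint passes its speed limit or range.

## Working session

There is one attempt and no reset: what is moved stays moved. The work goes in short steps, Python scripts to look and compute and a tool call to move; the robot and the scene stay as the last step left them, time stands still between calls to the robot, and variables do not carry over. Pictures are saved under pics/ and viewed, at most 10 in all, crops included, and the job is handed in when it is done.

Besides the shell and the picture viewer there is one more tool, called after "Emit:" by a JSON object that holds its "fn" and its "kwargs", one argument or row to a line. servo_tool: Moves the arm, as the interface text tells. Scaled input: -1 to 1 covers 0.1 m each way for a shift and 180 degrees each way for a turn. Its arguments: {"type":"object","properties":{"plan":{"type":"string"},"claw":{"type":"number"}},"required":["plan"]}

```bash
mkdir -p pics
cat > h.py <<'E'
import numpy as np, cv2
from station import env, vision, job
def grab(n,save=None):
    f=vision.grab_frame(n)
    if save: cv2.imwrite('pics/'+save,cv2.cvtColor(f['color'],cv2.COLOR_RGB2BGR))
    return f
def cloud(f):
    h,w=f['depth'].shape; F=h/2/np.tan(np.radians(f['vfov'])/2)
    v,u=np.mgrid[:h,:w]; d=f['depth']
    P=np.stack([(u-f['cx'])/F*d,(v-f['cy'])/F*d,d],-1)
    W=(P-np.array(f['t']))@np.array(f['R']); W[d==0]=np.nan
    return W
E
python3 - <<'E'
from h import *
for n in ('scene','top'):
    f=grab(n,n+'0.png'); W=cloud(f); np.savez(n+'0.npz',W=W,c=f['color'])
    print(n,f['vfov'],f['cx'],f['cy'],-np.array(f['R']).T@f['t'])
o=env.get_obs(); print(o['time'],o['ee_pos'],o['ee_rot'],o['contact_force'],o['finger_gap'])
E
```

```text
scene 54.947583197599634 262.2245953652774 191.4403597415907 [ 42.83797162 334.11572638 529.57316942]
top 57.05706498650419 254.53832450145555 192.40694137783169 [ 341.8389962  -323.784183   1030.89864083]
0.1 [ 209.61105649 -614.6034303   230.35722955] [-8.82758026e-04  9.86515660e-01  1.63664461e-01 -1.29737486e-04] [-0.03732721 -0.06701627 -0.32732056] 1.0024917507815803
```

View pics/scene0.png

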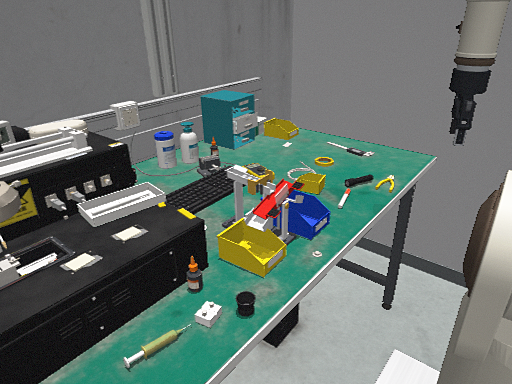

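View pics/top0.png

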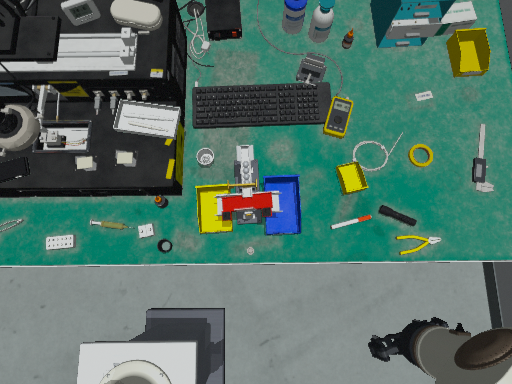

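The scene view shows the red gate at (272,203), the yellow bin at its near (left) end at (252,247), and the blue bin at (308,215). The top view shows the gate at (248,203), the track going back to (245,155), the yellow bin at (214,208) and the blue bin at (282,205).

Things that could be mistaken for the target (top view):
- **Yellow bins:** (214,208), (352,178) and (468,52). I choose the one under the chute, (214,208).
- **Red things:** the gate at (248,203) and the marker at (352,221). I choose the gate.

I'll check the choice in a crop and measure.

Run:
```python
from h import *
T=np.load('top0.npz');S=np.load('scene0.npz')
a=cv2.resize(T['c'][135:250,185:315],None,fx=4,fy=4,interpolation=cv2.INTER_CUBIC)
b=cv2.resize(S['c'][155:275,205:335],None,fx=2.1,fy=2.1,interpolation=cv2.INTER_CUBIC)
c=np.zeros((max(a.shape[0],b.shape[0]),a.shape[1]+b.shape[1],3),np.uint8);c[:a.shape[0],:a.shape[1]]=a;c[:b.shape[0],a.shape[1]:]=b
cv2.imwrite('pics/crop0.png',c[:,:,::-1]);print(c.shape)
for nm,D,box in(('top',T,(180,225,205,290)),('scene',S,(165,235,230,320))):
    c=D['c'].astype(int);W=D['W'];m=np.zeros(c.shape[:2],bool);m[box[0]:box[1],box[2]:box[3]]=1
    m&=(c[...,0]>130)&(c[...,1]<60)&(c[...,2]<60)&~np.isnan(W[...,0])
    P=W[m];print(nm,len(P),P.min(0),P.max(0))
    y=P[:,1];z=P[:,2]
    for lo in np.arange(y.min(),y.max(),20):
        k=(y>=lo)&(y<lo+20)
        if k.any():print(int(lo),k.sum(),np.percentile(P[k,0],[2,50,98]).round(),np.percentile(z[k],[2,50,98]).round())
    rc=cv2.minAreaRect(P[:,:2].astype(np.float32));print(rc)
# track points / tall things in top
W=T['W'];P=W[140:225,225:272].reshape(-1,3);P=P[~np.isnan(P[:,0])]
for lo,hi in((120,140),(140,150),(150,160),(160,170),(170,190)):
    k=(P[:,2]>lo)&(P[:,2]<hi);Q=P[k]
    if len(Q):print(lo,hi,len(Q),cv2.minAreaRect(Q[:,:2].astype(np.float32)),Q[:,:2].min(0).round(),Q[:,:2].max(0).round())
```

```text
(460, 793, 3)
top 646 [ 471.38783831 -368.42731172   95.00249649] [ 536.25843139 -238.27988824  147.38821293]
-368 116 [482. 517. 535.] [124. 132. 145.]
-348 116 [498. 518. 535.] [119. 126. 138.]
-328 85 [502. 518. 533.] [115. 120. 133.]
-308 76 [503. 516. 529.] [111. 115. 120.]
-288 92 [504. 520. 532.] [105. 110. 119.]
-268 115 [490. 513. 531.] [ 99. 105. 117.]
-248 46 [477. 513. 530.] [ 95. 100. 113.]
((503.4715270996094, -303.95098876953125), (61.474945068359375, 130.13900756835938), 1.8865362405776978)
scene 394 [ 464.89507513 -370.23420523   95.90680734] [ 534.05274763 -237.10289307  144.83691635]
-370 46 [472. 522. 533.] [128. 132. 144.]
-350 41 [471. 525. 532.] [126. 131. 139.]
-330 15 [522. 526. 529.] [120. 123. 126.]
-310 47 [506. 522. 530.] [111. 116. 121.]
-290 76 [498. 517. 530.] [106. 111. 120.]
-270 90 [467. 516. 529.] [100. 106. 116.]
-250 79 [467. 509. 529.] [ 97. 102. 112.]
((499.92926025390625, -303.5797119140625), (65.4515609741211, 134.85276794433594), 2.6190311908721924)
120 140 501 ((559.3889770507812, -315.0998229980469), (110.63887023925781, 177.8824920654297), 87.57762145996094) [ 473. -368.] [ 649. -256.]
140 150 325 ((558.09423828125, -305.789794921875), (195.90350341796875, 101.33109283447266), 17.31295394897461) [ 474. -367.] [ 657. -258.]
150 160 227 ((576.761962890625, -300.0906677246094), (68.72810363769531, 164.78070068359375), 80.95628356933594) [ 493. -330.] [ 660. -261.]
160 170 109 ((599.7783203125, -291.4503173828125), (115.0863265991211, 70.76371002197266), 2.928670644760132) [ 541. -330.] [ 658. -259.]
170 190 18 ((552.4536743164062, -293.62744140625), (21.19471549987793, 72.91649627685547), 1.3660707473754883) [ 541. -330.] [ 564. -257.]
```

View pics/crop0.png

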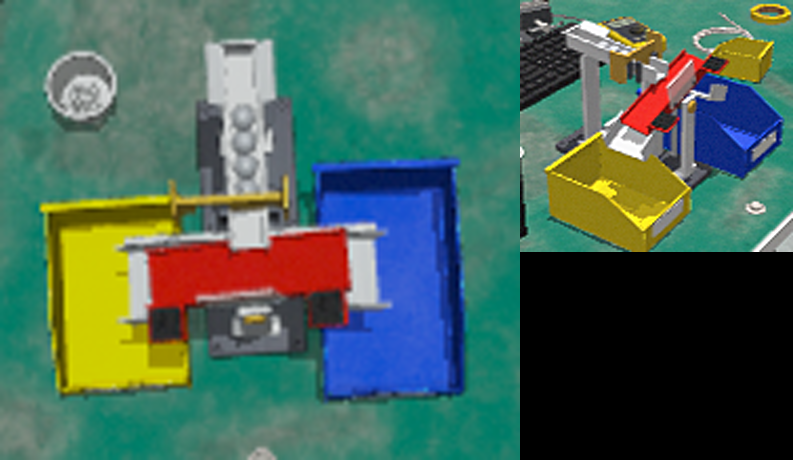

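The crop shows the chosen gate with its black pads at (167,323) left and (326,308) right. The left end is low, so it feeds the yellow bin. The brass shutter tabs are at (173,198) and (287,192), and four balls wait on the track at x≈243. I need to press the right pad, which sends the balls to the blue bin.

Run:
```python
from h import *
T=np.load('top0.npz');S=np.load('scene0.npz')
for nm,D,(y0,y1,x0,x1) in(('top',T,(175,232,200,300)),('scene',S,(165,235,230,325))):
    W=D['W'];c=D['c'].astype(int);sub=np.zeros(c.shape[:2],bool);sub[y0:y1,x0:x1]=1
    X,Y,Z=np.moveaxis(np.nan_to_num(W),-1,0)
    mx=c.max(-1)
    for n,m in(('padR',sub&(mx<70)&(Z>115)&(X<505)&(Y<-330)&(Y>-385)),('padL',sub&(mx<70)&(Z>85)&(Z<125)&(X<505)&(Y>-275)&(Y<-220))):
        P=W[m]; 
        if len(P): print(nm,n,len(P),np.median(P,0).round(1),P.min(0).round(),P.max(0).round())
    br=(c[...,0]-c[...,2]>50)&(c[...,1]>70)&(Z>120)&(X>520)&(X<580)&sub
    P=W[br];print(nm,'brass',len(P))
    for lo,hi in((-400,-315),(-315,-280),(-280,-220)):
        Q=P[(P[:,1]>lo)&(P[:,1]<hi)]
        if len(Q):print(lo,len(Q),Q.min(0).round(1),np.median(Q,0).round(1),Q.max(0).round(1))
W=T['W']
# track sides
for x in range(560,660,12):
    P=W[140:200,225:272].reshape(-1,3);k=(abs(P[:,0]-x)<6)&(P[:,2]>135);Q=P[k]
    if len(Q):print(x,len(Q),np.percentile(Q[:,1],[3,50,97]).round(1),Q[:,2].max().round(1))
```

```text
top padR 63 [ 484.8 -354.4  142.8] [ 476. -365.  137.] [ 495. -344.  149.]
top padL 54 [ 480.3 -250.6  115.2] [ 471. -259.  111.] [ 490. -242.  122.]
top brass 88
-400 29 [ 527.5 -368.5  122.4] [ 553.2 -329.7  161. ] [ 563.9 -317.1  172.9]
-315 29 [ 550.8 -314.5  147.2] [ 553.1 -299.4  161.6] [ 559.6 -281.5  164.2]
-280 30 [ 540.5 -279.2  138.9] [ 551.1 -260.8  163.5] [ 562.2 -256.9  174.6]
scene padR 44 [ 482.7 -352.5  141.8] [ 473. -362.  138.] [ 493. -343.  147.]
scene padL 59 [ 477.5 -248.3  114.8] [ 467. -260.  109.] [ 488. -239.  118.]
scene brass 278
-400 100 [ 520.4 -367.7  121. ] [ 547.7 -328.4  157.8] [ 563.2 -315.6  172.9]
-315 59 [ 520.8 -314.7  120.9] [ 549.2 -303.1  154.9] [ 573.3 -281.2  163.1]
-280 119 [ 536.3 -279.8  133.9] [ 548.3 -258.   155.3] [ 560.4 -254.5  172.2]
560 46 [-329.8 -305.4 -257.1] 172.9
572 34 [-314.6 -304.2 -293.9] 152.2
584 38 [-314.7 -301.7 -291.4] 152.9
596 43 [-314.8 -301.8 -291.5] 154.2
608 50 [-314.9 -304.4 -291.6] 155.9
620 57 [-322.8 -299.3 -281.6] 164.6
632 79 [-322.9 -301.8 -281.7] 163.2
644 75 [-320.5 -299.2 -279.1] 165.0
656 73 [-320.1 -299.8 -281.7] 164.9
```

Emit:
{"fn": "servo_tool", "kwargs": {
  "plan": "0.3 -0.14 0 0.03; 0.6 -0.28 0 0.06; 0.9 -0.42 0 0.09; 1 -0.46 0 0.09; 1 -0.46 0 0.09",
  "claw": 1
}}

```text
time: 0.52
ee_pos: [294.0, -535.7, 231.3]
ee_rot: [-0.001, 1.0, 0.027, 0.001]
contact_force: [0.5, -0.2, -0.2]
finger_gap: 0.299
finger_force: 0.0
```

Emit:
{"fn": "servo_tool", "kwargs": {
  "plan": "0.28 -0.24 0 0; 0.56 -0.48 0 0; 0.84 -0.72 0 0; 1 -0.87 0 0; 1 -0.87 0 0"
}}

```text
time: 0.93
ee_pos: [390.1, -443.2, 231.4]
ee_rot: [-0.001, 1.0, 0.027, 0.001]
contact_force: [0.8, 0.5, -0.1]
finger_gap: 0.001
finger_force: 0.0
```

Emit:
{"fn": "servo_tool", "kwargs": {
  "plan": "0.28 -0.24 0 0; 0.56 -0.48 0 0; 0.84 -0.72 0 0; 0.98 -0.87 0 0; 0.98 -0.87 0 0"
}}

```text
time: 1.35
ee_pos: [483.1, -352.0, 231.4]
ee_rot: [-0.001, 1.0, 0.027, 0.001]
contact_force: [0.4, 1.2, -0.6]
finger_gap: -0.005
finger_force: 0.0
```

Emit:
{"fn": "servo_tool", "kwargs": {
  "plan": "-0.02 0.03 0.3 0; -0.02 0.03 0.6 0; -0.02 0.03 0.75 0; -0.02 0.03 0.78 0; -0.02 0.03 0.78 0"
}}

```text
time: 1.77
ee_pos: [475.6, -360.7, 151.8]
ee_rot: [-0.001, 1.0, 0.022, -0.001]
contact_force: [-0.0, -0.4, 0.9]
finger_gap: 0.002
finger_force: 0.0
```

Run:
```python
from h import *
a=grab('top')['color'][135:250,185:315];b=grab('scene')['color'][130:275,205:335]
a=cv2.resize(a,None,fx=3,fy=3,interpolation=cv2.INTER_CUBIC);b=cv2.resize(b,None,fx=3,fy=3,interpolation=cv2.INTER_CUBIC)
c=np.zeros((435,780,3),np.uint8);c[:345,:390]=a;c[:,390:]=b
cv2.imwrite('pics/p1.png',c[:,:,::-1])
```

```text
(no output)
```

View pics/p1.png

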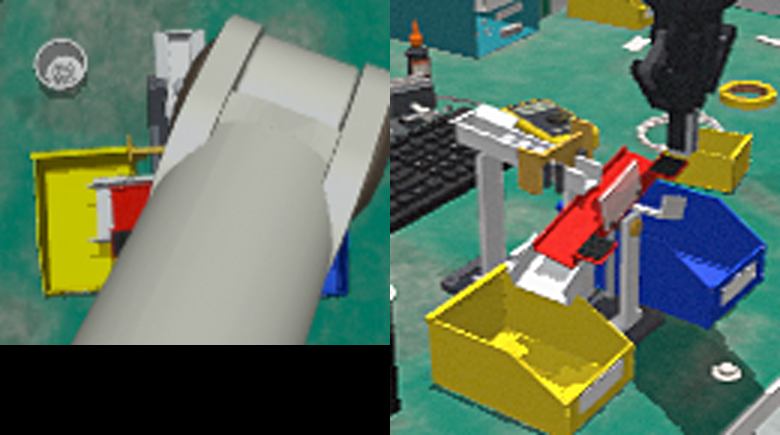

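The fingertip stands just above the right pad, at about (682,150) in the scene half; the left pad is at (597,248). I'll centre it slightly and press.

Emit:
{"fn": "servo_tool", "kwargs": {
  "plan": "0.05 -0.04 0.02 0; 0.05 -0.04 0.06 0; 0.05 -0.04 0.1 0; 0.05 -0.04 0.14 0; 0.05 -0.04 0.18 0"
}}

```text
time: 2.28
ee_pos: [482.5, -355.4, 135.2]
ee_rot: [0.0, 1.0, 0.023, 0.0]
contact_force: [-0.1, -0.2, 0.8]
finger_gap: -0.0
finger_force: 0.1
```

Emit:
{"fn": "servo_tool", "kwargs": {
  "plan": "0 0 0.03 0; 0 0 0.06 0; 0 0 0.09 0; 0 0 0.12 0; 0 0 0.12 0"
}}

```text
time: 2.7
ee_pos: [482.0, -355.0, 122.5]
ee_rot: [-0.0, 1.0, 0.023, -0.0]
contact_force: [-0.1, -0.5, -0.6]
finger_gap: -0.005
finger_force: 0.0
```

Emit:
{"fn": "servo_tool", "kwargs": {
  "plan": "0 0 -0.2 0; 0 0 -0.5 0; 0 0 -0.8 0; 0 0 -1 0; 0 0 -1 0"
}}

```text
time: 3.12
ee_pos: [485.3, -356.8, 228.8]
ee_rot: [0.003, 1.0, 0.023, 0.003]
contact_force: [0.6, 0.1, 0.4]
finger_gap: 0.0
finger_force: 0.0
```

Run:
```python
from h import *
f=grab('scene');W=cloud(f);c=f['color'].astype(int)
X,Y,Z=np.moveaxis(np.nan_to_num(W),-1,0);r=(c[...,0]>130)&(c[...,1]<60)&(c[...,2]<60)&(X>450)&(X<545)&(Y<-220)&(Y>-400)
P=W[r];print(len(P),np.polyfit(P[:,1],P[:,2],1));k=(c.max(-1)<70)&(X>465)&(X<500)&(Z>85)&(Z<165)
for lo,hi in((-385,-330),(-275,-220)):
  Q=W[k&(Y>lo)&(Y<hi)];print(len(Q),np.median(Q,0))
print(env.get_obs()['ee_pos'])
```

```text
133 [  0.23417841 192.69804527]
25 [ 480.44787807 -362.03082323  116.67948215]
36 [ 475.53479376 -260.72838907  143.68159207]
[ 484.14669079 -356.25254897  226.34136774]
```

Emit:
{"fn": "servo_tool", "kwargs": {
  "plan": "0.2 -0.3 0 0; 0.4 -0.6 0 0; 0.6 -0.9 0 0; 0.76 -1 0 0; 0.76 -1 0 0"
}}

```text
time: 3.58
ee_pos: [556.9, -245.6, 222.6]
ee_rot: [-0.002, 1.0, 0.027, 0.001]
contact_force: [-0.3, 0.7, 0.2]
finger_gap: 0.001
finger_force: 0.0
```

Emit:
{"fn": "servo_tool", "kwargs": {
  "plan": "0 -0.2 0 0; 0 -0.36 0 0; 0 -0.36 0.2 0; 0 -0.36 0.4 0; 0 -0.36 0.4 0"
}}

```text
time: 4.0
ee_pos: [548.7, -214.7, 179.2]
ee_rot: [-0.001, 1.0, 0.023, -0.003]
contact_force: [-1.7, -0.1, -0.2]
finger_gap: 0.004
finger_force: 0.0
```

Emit:
{"fn": "servo_tool", "kwargs": {
  "plan": "0.02 0 0.1 0; 0.02 0 0.22 0; 0.02 0 0.22 0; 0.02 0 0.22 0"
}}

```text
time: 4.33
ee_pos: [553.7, -215.8, 160.8]
ee_rot: [-0.0, 1.0, 0.023, -0.001]
contact_force: [-0.1, 0.2, 0.2]
finger_gap: 0.002
finger_force: 0.0
```

Run:
```python
from h import *
f=grab('scene')['color'][100:275,195:345]
cv2.imwrite('pics/p2.png',cv2.resize(f,None,fx=3.4,fy=3.4,interpolation=cv2.INTER_CUBIC)[:,:,::-1]);print(env.get_obs()['ee_pos'])
```

```text
[ 554.16306162 -215.93117331  161.40659561]
```

View pics/p2.png

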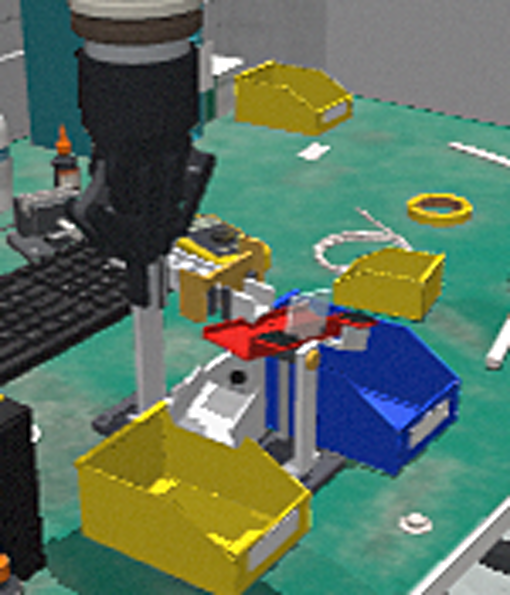

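The fingertip at (140,300) stands left of the brass tab at (198,295), level with it and clear of the gate. I'll push it rightward.

Emit:
{"fn": "servo_tool", "kwargs": {
  "plan": "0 0.07 0.05 0; 0 0.14 0.05 0; 0 0.21 0.05 0; 0 0.26 0.05 0; 0 0.28 0.05 0"
}}

```text
time: 4.8
ee_pos: [555.4, -245.4, 156.5]
ee_rot: [0.0, 1.0, 0.022, 0.0]
contact_force: [-0.3, 1.4, 1.0]
finger_gap: -0.002
finger_force: 0.6
```

Emit:
{"fn": "servo_tool", "kwargs": {
  "plan": "0 0.04 0 0; 0 0.08 0 0; 0 0.12 0 0; 0 0.15 0 0; 0 0.15 0 0"
}}

```text
time: 5.22
ee_pos: [556.2, -259.8, 156.4]
ee_rot: [0.0, 1.0, 0.023, 0.0]
contact_force: [0.8, 0.5, -0.2]
finger_gap: 0.004
finger_force: 0.0
```

```bash
cat > m.py <<'E'
from h import *
f=grab('scene');W=cloud(f);c=f['color'].astype(int);X,Y,Z=np.moveaxis(np.nan_to_num(W),-1,0)
b=(c[...,0]-c[...,2]>50)&(c[...,1]>70)&(Z>150)&(Z<176)&(X>535)&(X<570)&(Y<-230)&(Y>-380)
P=W[b]
k=P[:,2]>165
print('brass high',k.sum(),np.sort(P[k,1]).round());print(env.get_obs()['ee_pos'],env.get_obs()['contact_force'],env.get_obs()['time'])
E
python3 m.py
```

```text
brass high 30 [-349. -348. -347. -347. -347. -347. -347. -347. -347. -347. -346. -346.
 -346. -346. -346. -345. -345. -344. -344. -278. -276. -276. -276. -275.
 -275. -275. -274. -274. -274. -273.]
[ 556.12285977 -259.49464667  156.32344789] [-0.00124306  0.6631821  -0.31712607] 5.2667
```

Emit:
{"fn": "servo_tool", "kwargs": {
  "plan": "0 0.02 0 0; 0 0.04 0 0; 0 0.06 0 0; 0 0.07 0 0; 0 0.07 0 0"
}}

```text
time: 5.68
ee_pos: [556.5, -265.3, 156.3]
ee_rot: [-0.0, 1.0, 0.023, -0.0]
contact_force: [-1.2, 1.3, 0.7]
finger_gap: 0.002
finger_force: 1.1
```

```bash
python3 m.py
```

```text
brass high 32 [-354. -353. -353. -353. -353. -353. -353. -353. -353. -352. -352. -352.
 -352. -351. -351. -351. -351. -350. -285. -283. -282. -282. -281. -281.
 -281. -281. -281. -281. -280. -279. -279. -273.]
[ 556.48864637 -265.30287404  156.29083771] [0.64300711 3.02191101 0.30516719] 5.7333
```

Emit:
{"fn": "servo_tool", "kwargs": {
  "plan": "0 0.01 0 0; 0 0.02 0 0; 0 0.02 0 0; 0 0.02 0 0"
}}

```text
time: 6.07
ee_pos: [556.5, -265.4, 156.3]
ee_rot: [-0.001, 1.0, 0.024, -0.0]
contact_force: [-1.5, 6.2, 2.4]
finger_gap: 0.005
finger_force: 3.2
```

```bash
python3 m.py
```

```text
brass high 32 [-354. -354. -353. -353. -353. -353. -352. -352. -352. -352. -352. -352.
 -351. -351. -351. -351. -351. -351. -351. -351. -350. -284. -284. -283.
 -282. -282. -282. -282. -282. -281. -281. -279.]
[ 556.52211301 -265.45870278  156.31610634] [-2.04592306  5.81966129  2.36481584] 6.1167
```

Emit:
{"fn": "servo_tool", "kwargs": {
  "plan": "0 -0.1 0 0; 0 -0.25 0 0; 0 -0.25 -0.3 0; 0 -0.25 -0.6 0; 0 -0.25 -0.75 0"
}}

```text
time: 6.53
ee_pos: [556.8, -241.9, 234.6]
ee_rot: [0.001, 1.0, 0.024, 0.002]
contact_force: [0.3, -0.7, -0.7]
finger_gap: 0.003
finger_force: 0.0
```

Emit:
{"fn": "servo_tool", "kwargs": {
  "plan": "0 0 -0.1 0; 0 0.3 -0.1 0; 0 0.6 -0.1 0; 0 0.9 -0.1 0; 0 1 -0.1 0"
}}

```text
time: 6.95
ee_pos: [558.0, -348.4, 240.3]
ee_rot: [0.002, 1.0, 0.02, -0.001]
contact_force: [-0.5, -1.4, 0.1]
finger_gap: -0.003
finger_force: 0.0
```

Emit:
{"fn": "servo_tool", "kwargs": {
  "plan": "0 0.3 0 0; 0 0.48 0 0; 0 0.48 0 0; 0 0.48 0 0; 0 0.48 0 0"
}}

```text
time: 7.37
ee_pos: [562.2, -388.8, 240.6]
ee_rot: [-0.001, 1.0, 0.024, -0.0]
contact_force: [-0.5, 0.1, 0.4]
finger_gap: 0.002
finger_force: 0.0
```

Run:
```python
from h import *
a=grab('top')['color'][135:250,185:315];b=grab('scene')['color'][130:275,205:335]
a=cv2.resize(a,None,fx=3,fy=3,interpolation=cv2.INTER_CUBIC);b=cv2.resize(b,None,fx=3,fy=3,interpolation=cv2.INTER_CUBIC)
c=np.zeros((435,780,3),np.uint8);c[:345,:390]=a;c[:,390:]=b
cv2.imwrite('pics/p3.png',c[:,:,::-1]);o=env.get_obs();print(o['time'],o['ee_pos'])
```

```text
7.4667 [ 562.6821449  -388.43938036  241.2234597 ]
```

View pics/p3.png

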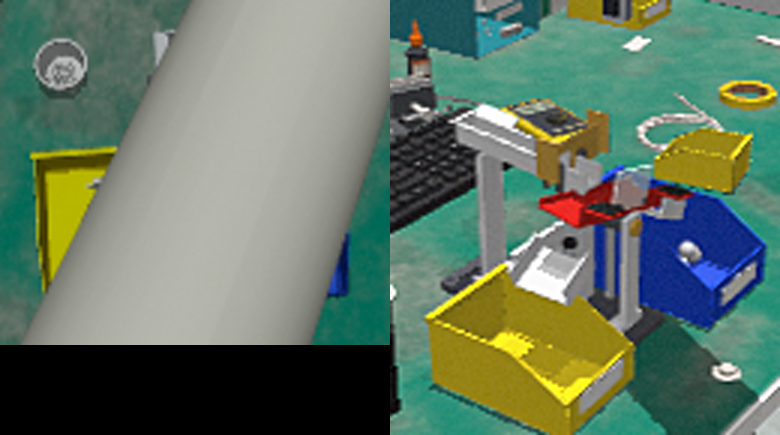

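Seen from the scene camera, at least one ball at (688,252) is in the blue bin, but the arm hides the top view. I'll move it aside to count the balls.

Emit:
{"fn": "servo_tool", "kwargs": {
  "plan": "-0.2 0.35 0 0; -0.4 0.7 0 0; -0.6 1 0 0; -0.8 1 0 0; -0.9 1 0 0"
}}

```text
time: 7.88
ee_pos: [473.3, -497.0, 240.8]
ee_rot: [0.0, 1.0, 0.021, -0.001]
contact_force: [-1.5, -0.1, -0.1]
finger_gap: -0.0
finger_force: 0.0
```

Emit:
{"fn": "servo_tool", "kwargs": {
  "plan": "0 0.3 0 0; 0 0.6 0 0; 0 0.9 0 0; 0 1 0 0; 0 1 0 0"
}}

```text
time: 8.3
ee_pos: [481.4, -595.9, 240.7]
ee_rot: [0.0, 1.0, 0.022, 0.0]
contact_force: [-0.2, -0.0, 0.2]
finger_gap: -0.001
finger_force: 0.0
```

Run:
```python
from h import *
f=grab('top')['color'];o=env.get_obs();print(o['time'],o['ee_pos'])
cv2.imwrite('pics/p4.png',cv2.resize(f[135:250,185:315],None,fx=4.5,fy=4.5,interpolation=cv2.INTER_CUBIC)[:,:,::-1])
```

```text
8.35 [ 482.38671158 -593.61832341  240.83833306]
```

View pics/p4.png

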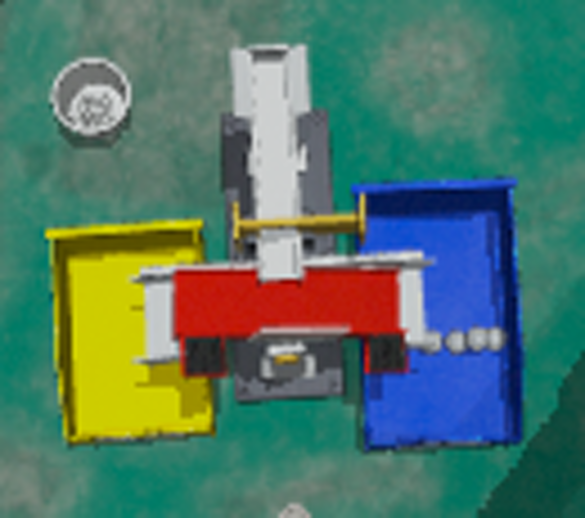

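All four balls lie in the blue bin at (430,340), (456,340), (478,337) and (493,337), and the track is empty. The right tab is at (362,215). Next is shutting it.

Emit:
{"fn": "servo_tool", "kwargs": {
  "plan": "0.2 -0.3 0 0; 0.4 -0.6 0 0; 0.6 -0.9 0 0; 0.8 -1 0 0; 0.87 -1 0 0"
}}

```text
time: 8.77
ee_pos: [570.2, -480.4, 242.8]
ee_rot: [-0.002, 1.0, 0.029, 0.002]
contact_force: [1.2, 0.9, -0.0]
finger_gap: -0.001
finger_force: 0.0
```

Emit:
{"fn": "servo_tool", "kwargs": {
  "plan": "0 -0.3 0 0; 0 -0.6 0 0; 0 -0.88 0 0; 0 -0.88 0.2 0; 0 -0.88 0.2 0"
}}

```text
time: 9.18
ee_pos: [559.6, -397.5, 219.5]
ee_rot: [-0.002, 1.0, 0.026, -0.001]
contact_force: [-0.5, -0.2, -1.8]
finger_gap: -0.003
finger_force: 0.0
```

Emit:
{"fn": "servo_tool", "kwargs": {
  "plan": "0 0 0.3 0; 0 0 0.55 0; 0 0 0.65 0; 0 0 0.65 0"
}}

```text
time: 9.52
ee_pos: [557.3, -402.1, 153.2]
ee_rot: [-0.002, 1.0, 0.023, -0.003]
contact_force: [-0.3, 0.2, 0.2]
finger_gap: -0.002
finger_force: 0.0
```

Emit:
{"fn": "servo_tool", "kwargs": {
  "plan": "0 -0.1 0 0; 0 -0.2 0 0; 0 -0.28 0 0; 0 -0.31 0 0; 0 -0.34 0 0"
}}

```text
time: 9.93
ee_pos: [559.1, -367.7, 157.8]
ee_rot: [0.001, 1.0, 0.024, 0.001]
contact_force: [0.1, -0.1, -0.7]
finger_gap: 0.0
finger_force: 0.0
```

Emit:
{"fn": "servo_tool", "kwargs": {
  "plan": "0 -0.04 0 0; 0 -0.08 0 0; 0 -0.12 0 0; 0 -0.16 0 0; 0 -0.19 0 0"
}}

```text
time: 10.35
ee_pos: [557.2, -349.6, 156.4]
ee_rot: [0.0, 1.0, 0.023, 0.0]
contact_force: [0.1, -0.4, 0.4]
finger_gap: -0.001
finger_force: 0.6
```

```bash
python3 m.py
```

```text
brass high 45 [-336. -336. -336. -336. -336. -335. -335. -335. -335. -335. -335. -335.
 -334. -334. -334. -334. -334. -333. -333. -333. -267. -266. -266. -266.
 -265. -265. -265. -265. -264. -264. -264. -264. -264. -264. -264. -264.
 -263. -263. -263. -263. -263. -262. -262. -262. -262.]
[ 557.29789144 -348.76426956  156.3846634 ] [ 0.35770197 -0.26878259  0.49355546] 10.4
```

Emit:
{"fn": "servo_tool", "kwargs": {
  "plan": "0 -0.02 0 0; 0 -0.04 0 0; 0 -0.06 0 0; 0 -0.07 0 0; 0 -0.07 0 0"
}}

```text
time: 10.82
ee_pos: [556.9, -342.6, 156.2]
ee_rot: [-0.0, 1.0, 0.023, -0.0]
contact_force: [-0.6, 0.2, 1.3]
finger_gap: -0.001
finger_force: 0.3
```

Emit:
{"fn": "servo_tool", "kwargs": {
  "plan": "0 -0.01 0 0; 0 -0.02 0 0; 0 -0.02 0 0; 0 -0.02 0 0"
}}

```text
time: 11.15
ee_pos: [556.8, -342.4, 156.3]
ee_rot: [0.001, 1.0, 0.022, 0.0]
contact_force: [1.6, -4.7, -0.6]
finger_gap: -0.003
finger_force: 2.6
```

```bash
python3 m.py
```

```text
brass high 41 [-331. -330. -329. -329. -329. -329. -328. -328. -328. -328. -327. -327.
 -327. -327. -326. -326. -326. -325. -259. -259. -258. -258. -258. -258.
 -258. -258. -258. -257. -257. -257. -257. -257. -257. -256. -256. -256.
 -256. -256. -256. -255. -255.]
[ 556.85102376 -342.40824954  156.34907681] [ 1.40079198 -4.65255988 -1.52058677] 11.2
```

The shutter is against its shut stop: the force rose and it stopped moving. I'll back off, rise and move aside.

Emit:
{"fn": "servo_tool", "kwargs": {
  "plan": "0 0.1 0 0; 0 0.3 0 0; 0 0.35 -0.2 0; 0 0.35 -0.5 0; 0 0.35 -0.8 0"
}}

```text
time: 11.62
ee_pos: [557.1, -375.7, 235.4]
ee_rot: [-0.002, 1.0, 0.023, -0.002]
contact_force: [1.2, -0.5, 0.8]
finger_gap: -0.0
finger_force: 0.0
```

Emit:
{"fn": "servo_tool", "kwargs": {
  "plan": "-0.2 0.35 0 0; -0.4 0.7 0 0; -0.6 1 0 0; -0.8 1 0 0; -0.8 1 0 0"
}}

```text
time: 12.03
ee_pos: [476.7, -483.9, 235.2]
ee_rot: [-0.0, 1.0, 0.019, -0.002]
contact_force: [-0.4, -0.8, -0.3]
finger_gap: -0.001
finger_force: 0.0
```

Emit:
{"fn": "servo_tool", "kwargs": {
  "plan": "0 0.3 0 0; 0 0.6 0 0; 0 0.9 0 0; 0 1 0 0; 0 1 0 0"
}}

```text
time: 12.45
ee_pos: [486.3, -582.0, 234.8]
ee_rot: [-0.0, 1.0, 0.021, -0.001]
contact_force: [0.0, 0.4, 0.1]
finger_gap: -0.0
finger_force: 0.0
```

```bash
python3 m.py
python3 - <<'E'
from h import *
f=grab('top')['color']
cv2.imwrite('pics/p5.png',cv2.resize(f[135:250,185:315],None,fx=4.5,fy=4.5,interpolation=cv2.INTER_CUBIC)[:,:,::-1])
E
```

```text
brass high 48 [-331. -330. -330. -329. -329. -328. -328. -328. -328. -328. -328. -328.
 -328. -328. -328. -327. -327. -327. -327. -326. -326. -326. -326. -324.
 -261. -260. -260. -260. -259. -259. -258. -258. -257. -257. -257. -257.
 -257. -256. -256. -256. -256. -256. -256. -256. -256. -256. -256. -255.]
[ 487.40272417 -579.49629409  234.96753015] [0.53908583 0.81179296 0.4357773 ] 12.5
```

View pics/p5.png

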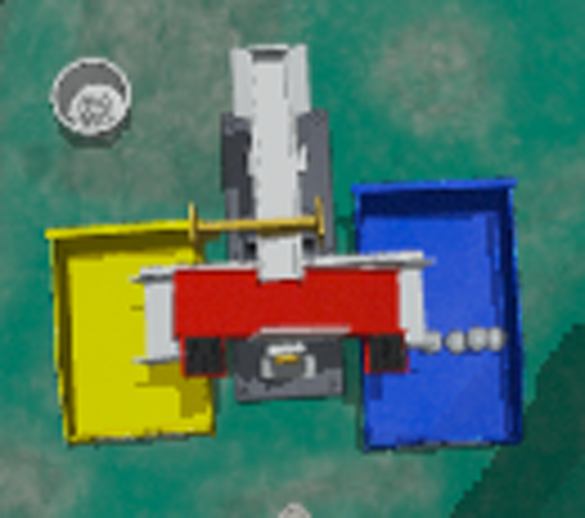

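The shutter is shut again, with its tabs at (193,222) and (320,215). The balls are at rest in the blue bin at (430–495,338), and the gate is unchanged.

```bash
python3 -c "
from station import job
print(job.close_job())"
```

```text
the job is handed in; nothing more can be done
None
```

The job is handed in at about 12.5 s: the gate now feeds the right chute, all four balls lie in the blue bin and the shutter is fully shut again; the hand-in call returned no verdict.

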